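# Start the access plug of a waste pipe and hold it

## Robot

A 6-joint arm with a two-finger parallel gripper is mounted at the origin on the work surface. World frame = base frame: x ahead of the robot, y to its left, z up, the work surface at z = 0. Lengths are in m, angles in degrees, forces in N, time in s.
With the tool pointing down it reaches from about 0.35 to 0.875 m from the base axis. Payload 4.2 kg.
Tool frame: the origin (TCP) lies between the finger pads; the fingertips stand 17 mm ahead of it and the grasp point (between the pads) lies 2 mm behind it; z points along the fingers, y is the direction in which the jaws open and shut (so a half turn about z gives the same grasp; the last joint's range is limited). The gripper opens to 87 mm and grips with 3 to 60 N. Pads are 19 mm wide; open, the fingers measure 117 mm over their backs; the gripper's body (75 mm by 190 mm) begins 51 mm behind the grasp point.
Start: joints at [84.316, 22.042, 0.453, 0, -68.411, -14.817], TCP at [0.219, 0.585, 0.202] pointing down, gripper open.
Joint ranges: [-179.83, 179.83], [-69.29, 118.12], [-61.27, 80.66], [-181.25, 117.63], [-171.15, -9.14], [-177.46, 177.46]. Speed limits (degrees/s): [159.86, 159.86, 180, 180, 180, 180].

## Interface

Orientations are given as a 3x3 rotation matrix whose columns are the frame's x, y, z axes.
In Python, from station import r gives the robot as it stands.
- The arm moves only by the shell command python3 -m creep 'ROWS'. ROWS is JSON, a list of rows, each a list of 7 numbers: the opening, from 0 (shut) to 1 (fully open), then the shift along the tool's x, y, z scaled (see below), then the turn, a rotation vector about the tool's x, y, z scaled (see below). A call has 1 to 5 rows; each row is the pose to reach, as a shift and turn from the pose measured when the call began, along the tool's axes at that moment, turning the shorter way round; what a row does not reach only later rows make up. The controller multiplies each number of a shift by 300 mm and each number of a turn by 180 degrees. A row lasts 1/12 s, in which the tool goes at most 41.7 mm and 7.16 degrees, less where a joint would pass 70% of its speed; a pose out of reach is approached as far as the arm can. A call with a number of a shift or a turn outside -1 to 1 is refused whole. A call with a gripper value outside its range is refused whole. The fingers move at their own pace and stop on an object; the grip force is fixed at half the most. Time passes only in rows, so rows that repeat a pose let the fingers close. It gives the time, the measured TCP pose, the force and the opening at its end, in the units of the state.
- r.sense(): the state, without advancing time (a new reading comes with each control period).
- r.capture(name): name is "scene" or "top"; returns the picture (420x560x3 uint8, blue, green, red); there is no depth.
- r.camera_model(name): a dict with "mtx" (3x3 intrinsics, pixels), "dist" ([k1, k2, p1, p2, k3] as OpenCV has them; the pictures are not rectified), "R" (3x3) and "t" (3): a world point X has camera coordinates R X + t. Camera axes: x right, y down, z forward; pixel columns grow to the right and rows downward; lengths in m; the calibration is good to about 2 mm. A picture is of the moment at which its call begins. camera_model takes no time and is no camera call.
- r.finish_job(): hands the job in, once; it reports no verdict.
Trained networks look in the newest picture that a camera, given by its name, has taken for a name from the list of things; names that differ only in an ending like _2 or _b are one class to them, and where a whole thing is asked for, a point or a joint stands for the part that bears it (a point fixed in the world has none). Each returns a list of dicts, best first, with "score" (0 to 1); they miss things now and then, are a little off and sometimes report something else, mostly with a low value. They report only what shows in the picture. A call takes as long as a camera call.
- r.recognise(camera, target): "rect" ([left, top, right, bottom] as shares, 0 to 1, of the picture: columns of its width, rows of its height, round what is visible of it).
- r.outline_of(camera, target): "pixels" (420x560 bool, what is visible of it) and "rect" ([left, top, right, bottom] as shares, 0 to 1, of the picture: columns of its width, rows of its height, round what is visible of it).
The state is a dict: "time_s": time; "joints": joint angles; "joint_velocities": joint speeds; "effort": joint torques, N m; "tcp_pos": TCP position; "ee_rot": TCP orientation; "wrist_force": force on the tool from outside, world axes, zero at the start; "moment": the same for the moment, N m; "gripper_width": opening from 0.0 (shut) to 1.0 (fully open).
Only numpy, scipy, OpenCV 4.12 (cv2) and the standard library are available. Lean on these libraries where they do the work, as an engineer would, in place of code of your own. Each camera call takes 0.05 s, during which the arm holds its last target.

## Task

The grey square-headed access plug of the white waste pipe is sitting on top of its thread, not started. Turn it backward (anticlockwise seen from above) until it drops onto the thread, then turn it forward (clockwise) one full turn from where it dropped without cross-threading it, and finish with the gripper still holding the plug's square head, so that it stays started. Leave the other things in the cupboard where they are.

Things in the scene. Friction and masses are not known exactly. Their poses are not given: they have to be found in the camera images.
- pipe: White plastic waste pipe, fixed, lying 28 mm above the floor along its y axis, 320 mm long, 50 mm thick, an elbow into the floor at each end. In its middle an upright round boss, 52 mm across, rim 62 mm above the floor; an 8 mm tab stands out from the rim on the pipe's +x side where the thread starts. Origin: on the floor under the boss's centre; z up.
- boss_rim (a point): Centre of the boss's rim, 62 mm above the floor; the plug's vertical axis passes through it.
- plug: Grey plastic plug, about 0.14 kg, upright in the boss; it only turns and slides along the boss's axis and cannot be lifted out. Origin: centre of the underside of its round flange (54 mm across, 6 mm thick, an 8 mm pointer tab on the plug's +x side). On the flange a square head 28 x 28 mm, 30 mm tall, sides along the plug's x and y: grip it from above.
- plug_top (a point): Centre of the top of the plug's square head (36 mm above the flange's underside), axes as the plug's. The plug turns easily (under 0.05 N m) and falls by its own weight when it is not gripped tightly.
- thread_turn (a joint): Turn of the plug, rad; grows forward (clockwise from above). 0 when the plug's pointer is over the boss's tab; 0.4 to 1.2 at the start. Turned backward, the plug rises about 1 mm, then drops one pitch (7 mm) just past 0, by -0.1, if free to fall. Turning forward from there screws it in, 7 mm down per turn (right-hand thread).
- thread_rise (a joint): Height of the plug, m, up positive: -0.0005 to -0.0015 at the start, 0 just before the drop (flange underside 18 mm above the rim), about -0.007 just after it, about -0.014 one turn forward from there (underside 4 mm above the rim). About 2 mm of upward play in the thread.
- jar: Glass jar with steel lid, 68 mm across, 89 mm tall, bystander. Origin: centre of its underside.
- measuring_cup: Stainless measuring cup, 72 mm across, 55 mm tall, with a flat handle reaching 110 mm from its axis along its +x, bystander. Origin: centre of its underside.
- funnel: Turquoise plastic funnel standing mouth down, 104 mm across, 100 mm tall, bystander. Origin: centre of its mouth, on the floor.
- plunger_cup: Hard dark plunger cup, 108 mm across, 75 mm tall, bystander. Origin: centre of its underside.
- spray_bottle: Closed purple spray bottle, 72 mm across, 213 mm tall, bystander. Origin: centre of its underside.
- tablet_box: Cardboard box 90 x 140 mm, 100 mm tall, bystander. Origin: centre of its underside.

How it is judged (in metres and radians):
On the way, in this order (a step that is already met when the one before it is completed fails the run):
1. turned backward, the plug has dropped onto the thread start (value of joint thread_turn below 0.4 rad and value of joint thread_rise below -0.0045 m), for 0.1 s.
2. turned forward one turn in the thread (value of joint thread_turn above 5.4 rad and value of joint thread_rise below -0.0095 m), for 0.1 s.
At the end, for the whole second after the job is handed in: All through the last second the plug stays one turn (5.4 to 7.1 rad) forward of where its thread drops, at least 9.5 mm lower than on top of the thread, with the fingers still gripping it (over 4 N) (all of step 2 and value of joint thread_turn below 7.1 rad and contact force between the fingers and plug above 4 N); the arm keeps its last pose, push and grip.
It fails at once if plug cross-threaded: screwed forward before it has dropped onto the thread (value of joint thread_turn above 3 rad and value of joint thread_rise above -0.0065 m).
It fails at once if a bystander is shifted by more than 3 cm (distance of any of jar, measuring_cup, funnel, plunger_cup, spray_bottle, tablet_box from where it was at the start of the episode above 0.03 m).
It also fails if it takes over 67 s, if anything falls off the work surface, if the arm or the gripper's body presses on something with over 40 N, if the wrist force passes 120 N, or if a joint passes its speed limit or range.

## Working session

There is one attempt and no reset: what is moved stays moved. The work goes in short steps, Python scripts to look and compute and a shell command to move; the robot and the scene stay as the last step left them, time stands still between calls to the robot, and variables do not carry over. Pictures are saved under pics/ and viewed, and the job is handed in when it is done.

```bash
ls; mkdir -p pics; python3 - <<'E'
from station import r
import cv2
s=r.sense();print(s)
for n in("scene","top"):
    cv2.imwrite(f"pics/{n}0.png",r.capture(n)); m=r.camera_model(n);print(n,m)
    for t in("plug","pipe","plug_top"):
        print(t,[(round(d["score"],2),[round(float(v),3) for v in d["rect"]]) for d in r.recognise(n,t)][:3])
E
```

```text
pics
{'time_s': 0.0, 'joints': array([ 8.43158103e+01,  2.20901865e+01,  3.77440853e-01, -2.83961297e-02,
       -6.84122272e+01, -1.48163364e+01]), 'joint_velocities': array([ 0.00945335,  0.05140045,  0.01032789,  0.06870928, -0.01368699,
       -0.04397698]), 'effort': array([-3.57533627e-04, -3.90671253e+01,  1.87402725e+01,  4.21991318e+00,
        1.08077482e-02, -1.98545144e-04]), 'tcp_pos': array([0.2186453 , 0.58479097, 0.20135129]), 'ee_rot': array([[ 9.36604960e-01, -3.50386493e-01, -6.74607393e-04],
       [-3.50387125e-01, -9.36602556e-01, -2.12477438e-03],
       [ 1.12653234e-04,  2.22644796e-03, -9.99997515e-01]]), 'wrist_force': array([ 0.17681808,  0.75000427, -0.84100529]), 'moment': array([-0.03721002,  0.05016625, -0.00321212]), 'gripper_width': 1.0033212342965125}
scene {'mtx': array([[501.60769279,   0.        , 286.21101804],
       [  0.        , 501.60769279, 205.71952605],
       [  0.        ,   0.        ,   1.        ]]), 'dist': array([-0.08203724,  0.        ,  0.        ,  0.        ,  0.        ]), 'R': array([[ 0.03667915,  0.99907393, -0.02249263],
[... 314 characters left out ...]
g_top [(0.71, [0.476, 0.432, 0.51, 0.492]), (0.63, [0.473, 0.431, 0.515, 0.494]), (0.44, [0.208, 0.496, 0.248, 0.564])]
top {'mtx': array([[381.49312588,   0.        , 274.0542232 ],
       [  0.        , 381.49312588, 212.08073377],
       [  0.        ,   0.        ,   1.        ]]), 'dist': array([-0.07037667,  0.        ,  0.        ,  0.        ,  0.        ]), 'R': array([[-0.02273086, -0.9997321 ,  0.00436373],
       [-0.99376193,  0.022118  , -0.10930702],
       [ 0.10918122, -0.00682115, -0.99399846]]), 't': array([0.00247147, 0.53347595, 1.17012738])}
plug [(0.49, [0.471, 0.508, 0.5, 0.547])]
pipe [(0.8, [0.392, 0.472, 0.579, 0.583])]
plug_top [(0.8, [0.469, 0.512, 0.499, 0.55])]
```

View pics/scene0.png

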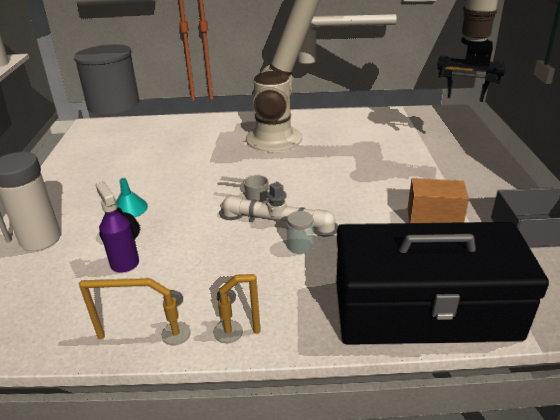

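View pics/top0.png

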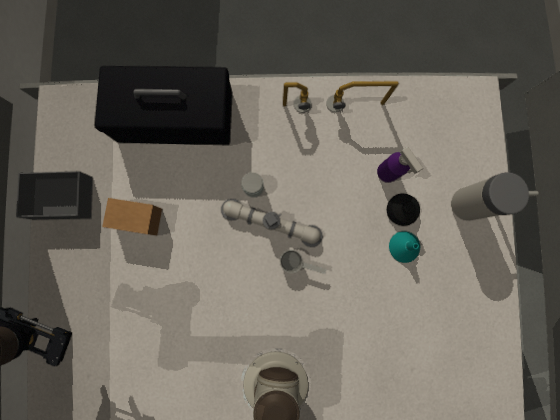

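```bash
python3 - <<'E'
import cv2
a=cv2.imread("pics/top0.png")[180:260,210:340]
cv2.imwrite("pics/topz.png",cv2.resize(a,None,fx=6,fy=6,interpolation=cv2.INTER_CUBIC))
a=cv2.imread("pics/scene0.png")[160:250,210:350]
cv2.imwrite("pics/scenez.png",cv2.resize(a,None,fx=5.7,fy=5.7,interpolation=cv2.INTER_CUBIC))
E
```

```text
(no output)
```

View pics/topz.png

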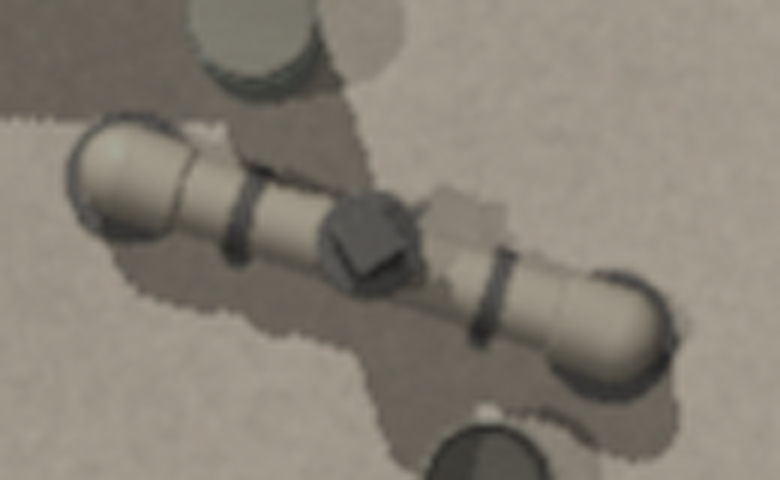

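View pics/scenez.png

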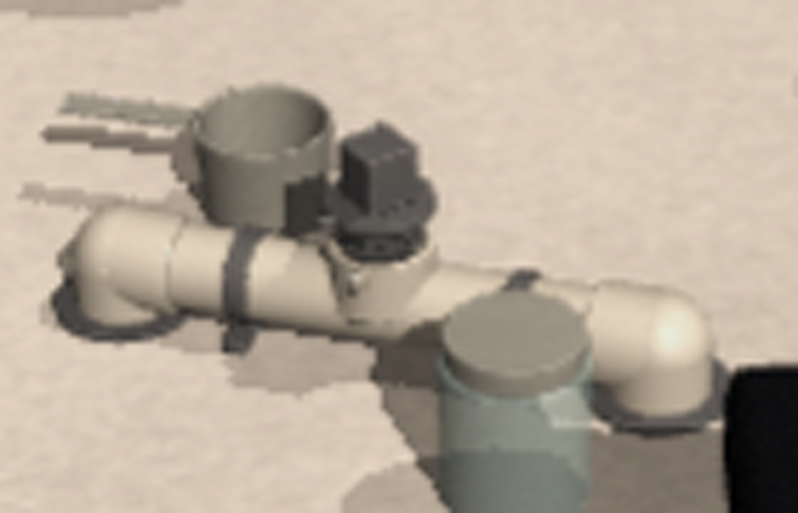

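The scene view shows the plug at about (277,193) px, standing above the boss, whose tab points front-left. The top view shows the plug at (272,220), with its pointer up-right of it. The jar at (252,184) and the cup at (291,260) are nearby but lower than the gripper's body. Next I'll fit a 3D model to both silhouettes.

```bash
cat > fit.py <<'E'
from station import r
import cv2,numpy as np
from scipy.optimize import minimize
def proj(n,P):
    m=r.camera_model(n);rv=cv2.Rodrigues(m["R"])[0]
    return cv2.projectPoints(np.float64(P).reshape(-1,3),rv,m["t"],m["mtx"],m["dist"])[0].reshape(-1,2)
def parts(x,y,th,z0):
    c,s=np.cos(th),np.sin(th);R=np.array([[c,-s,0],[s,c,0],[0,0,1]])
    a=np.linspace(0,2*np.pi,40)
    fl=[[.027*np.cos(t),.027*np.sin(t),z] for t in a for z in(0,.006)]
    hd=[[i*.014,j*.014,z] for i in(-1,1) for j in(-1,1) for z in(.006,.036)]
    tb=[[q,j*.003,z] for q in(.025,.035) for j in(-1,1) for z in(0,.006)]
    return [np.array(p)@R.T+[x,y,z0] for p in(fl,hd,tb)]
def ray(n,uv,z):
    m=r.camera_model(n);p=cv2.undistortPoints(np.float64([[uv]]),m["mtx"],m["dist"])[0,0]
    d=m["R"].T@np.array([p[0],p[1],1]);o=-m["R"].T@m["t"]
    return o+d*(z-o[2])/d[2]
S=8
def render(n,p,box):
    im=np.zeros(((box[3]-box[1])*S,(box[2]-box[0])*S),np.uint8)
    for q in parts(*p):
        uv=(proj(n,q)+.5-[box[0],box[1]])*S
        cv2.fillConvexPoly(im,cv2.convexHull(np.int32(np.round(uv))),255)
    return cv2.resize(im,None,fx=1/S,fy=1/S,interpolation=cv2.INTER_AREA)/255.
E
python3 - <<'E'
from fit import *
ms={}
for n in("scene","top"):
    r.capture(n)
    for t in("plug","plug_top"):
        for d in r.outline_of(n,t)[:2]:
            print(n,t,round(d["score"],2),np.round(d["rect"],3),d["pixels"].sum())
            p=d["pixels"];ys,xs=np.where(p)
            if abs(xs.mean()-275)<12 and (n,) not in ms: ms[(n,)]=p
np.savez("m.npz",scene=ms[("scene",)],top=ms[("top",)])
print("top ray z.116",ray("top",(272,220),.116))
def run(z0):
    best=None
    boxes={"scene":(250,160,305,240),"top":(245,195,300,245)}
    def cost(p):
        e=0
        for n,b in boxes.items():
            m=ms[(n,)][b[1]:b[3],b[0]:b[2]]
            e+=np.abs(render(n,(p[0]/100,p[1]/100,p[2],z0),b)-m).sum()/m.sum()
        return e
    c0=ray("top",(272,220),.116)
    for th in np.radians(np.arange(-100,0,12)):
        o=minimize(cost,[c0[0]*100,c0[1]*100,th],method="Nelder-Mead",options=dict(initial_simplex=[[c0[0]*100+a,c0[1]*100+b,th+c] for a,b,c in((0,0,0),(.8,0,0),(0,.8,0),(0,0,.2))]))
        print(np.round(o.x,3),np.degrees(o.x[2]).round(1),round(o.fun,3))
run(.079)
E
```

```text
scene plug 0.78 [0.478 0.437 0.513 0.49 ] 342
scene plug 0.53 [0.475 0.435 0.509 0.492] 340
scene plug_top 0.57 [0.473 0.438 0.512 0.493] 358
top plug 0.77 [0.475 0.51  0.499 0.55 ] 245
top plug_top 0.56 [0.47  0.506 0.505 0.553] 263
top plug_top 0.55 [0.695 0.546 0.749 0.616] 749
top ray z.116 [ 0.50083389 -0.00243275  0.116     ]
[ 5.0329e+01 -1.1000e-02 -1.7710e+00] -101.5 0.411
[ 5.0328e+01 -2.0000e-02 -1.6080e+00] -92.1 0.416
[ 5.0323e+01  2.0000e-02 -1.0070e+00] -57.7 0.388
[ 5.0321e+01  2.2000e-02 -1.0070e+00] -57.7 0.387
[ 5.0335e+01  2.4000e-02 -9.9600e-01] -57.1 0.388Traceback (most recent call last):
  File "<stdin>", line 25, in <module>
  File "<stdin>", line 23, in run
    res = _minimize_neldermead(fun, x0, args, callback, bounds=bounds,
                               **options)
    fxr = func(xr)
    fx = function(np.copy(x), *(wrapper_args + args))
  File "<stdin>", line 19, in cost
  File "fit.py", line 22, in render
    uv=(proj(n,q)+.5-[box[0],box[1]])*S
        ~~~~^^^^^
  File "fit.py", line 5, in proj
    m=r.camera_model(n);rv=cv2.Rodrigues(m["R"])[0]
ValueError: time passes only in moves, steps and waits
```

```bash
cat > ov.py <<'E'
import sys,cv2,numpy as np
from fit import *
def over(n,img,p,box,out,S=10):
    a=cv2.resize(img[box[1]:box[3],box[0]:box[2]],None,fx=S,fy=S,interpolation=cv2.INTER_CUBIC)
    a=np.clip(a.astype(float)*1.6,0,255).astype(np.uint8)
    for q,c in zip(parts(*p),((0,255,255),(0,255,0),(255,0,255))):
        uv=(proj(n,q)+.5-[box[0],box[1]])*S
        cv2.polylines(a,[cv2.convexHull(np.int32(uv))],True,c,1)
    q=parts(*p)[1]; q=q[q[:,2]>p[3]+.03]; uv=np.int32((proj(n,q)+.5-[box[0],box[1]])*S)
    cv2.polylines(a,[cv2.convexHull(uv)],True,(0,0,255),1)
    cv2.imwrite(out,a)
E
python3 - <<'E'
from ov import *
a=cv2.imread("pics/top0.png");b=cv2.imread("pics/scene0.png")
p=(.5032,.0002,np.radians(-57),.079)
over("top",a,p,(250,198,295,242),"pics/o1.png");over("scene",b,p,(255,170,305,220),"pics/o2.png")
u=cv2.hconcat([cv2.resize(cv2.imread("pics/o1.png"),(400,400)),cv2.resize(cv2.imread("pics/o2.png"),(400,400))]);cv2.imwrite("pics/o.png",u)
# pipe ends
for z in(.05,):print(ray("top",(232,209),z),ray("top",(313,235),z))
E
```

```text
[0.54359432 0.12044084 0.05      ] [ 0.45761021 -0.127436    0.05      ]
```

View pics/o.png

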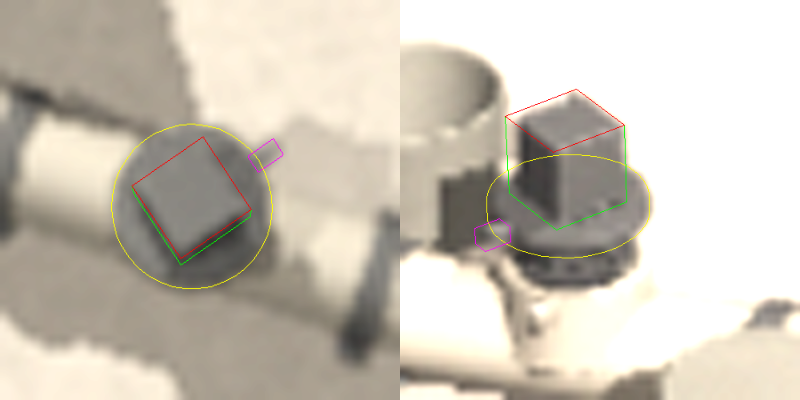

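The overlay fits to about 1 mm: plug at about (0.503, 0.001), yaw about -57°, pipe yaw about -19°, so thread_turn is about 0.66 rad, inside the 0.4 to 1.2 given. I'll start moving toward it, keeping z high.

```bash
cat > go.py <<'E'
import sys,numpy as np
from station import r
from scipy.spatial.transform import Rotation as Ro
x,y,z,psi=map(float,sys.argv[1:5])
s=r.sense();R=np.array(s["ee_rot"]);a=np.radians(psi)
T=np.array([[np.cos(a),np.sin(a),0],[np.sin(a),-np.cos(a),0],[0,0,-1]])
d=R.T@(np.array([x,y,z])-s["tcp_pos"]);w=Ro.from_matrix(R.T@T).as_rotvec(degrees=True)
print("t",round(s["time_s"],2),"tcp",np.round(s["tcp_pos"],4),"psi",np.degrees(np.arctan2(R[1,0],R[0,0])).round(2),"j1,j6",np.round(np.array(s["joints"])[[0,5]],1),"F",np.round(s["wrist_force"],1),"M",np.round(s["moment"],2),"g",round(s["gripper_width"],3))
print("mm",np.round(d*1000,1),"dist",round(np.linalg.norm(d)*1000,1),"rot",np.round(w,1));print("scaled",np.round(d/.3,4),np.round(w/180,4))
E
python3 go.py .503 .001 .2 33; python3 -m creep '[[1,0.0967,0.0918,0,0,0,-0.018],[1,0.1934,0.1836,0,0,0,-0.036],[1,0.29,0.2754,0,0,0,-0.054],[1,0.387,0.367,0,0,0,-0.072],[1,0.484,0.459,0,0,0,-0.09]]'; python3 go.py .503 .001 .2 33
```

```text
t 0.7 tcp [0.2188 0.5854 0.2025] psi -20.5 j1,j6 [ 84.3 -14.8] F [ 0.2 -0.1  0.1] M [-0.01  0.02 -0.01] g 0.997
mm [470.8 447.9   2.5] dist 649.8 rot [ -0.    0.  -53.5]
scaled [1.5694 1.4929 0.0082] [-0.      0.     -0.2972]
time_s: 1.12
tcp_pos: [0.3071, 0.4039, 0.2026]
ee_rot: [[0.997, -0.071, 0.0], [-0.071, -0.997, 0.0], [0.0, -0.0, -1.0]]
wrist_force: [0.7, 0.4, -0.1]
gripper_width: 0.998
t 1.12 tcp [0.3071 0.4039 0.2026] psi -4.1 j1,j6 [71.1 14.8] F [ 0.7  0.4 -0.1] M [-0.02 -0.09  0.01] g 0.998
mm [224.2 387.8   2.5] dist 448.0 rot [ -0.   -0.  -37.1]
scaled [0.7475 1.2928 0.0083] [-1.000e-04 -1.000e-04 -2.061e-01]
```

```bash
python3 -m creep '[[1,0.067,0.115,0,0,0,-0.018],[1,0.133,0.23,0,0,0,-0.036],[1,0.2,0.345,0,0,0,-0.054],[1,0.266,0.46,0,0,0,-0.072],[1,0.333,0.575,0,0,0,-0.09]]'; python3 go.py .503 .001 .2 33
```

```text
time_s: 1.53
tcp_pos: [0.3948, 0.2229, 0.2031]
ee_rot: [[0.977, 0.213, 0.001], [0.213, -0.977, 0.001], [0.001, -0.001, -1.0]]
wrist_force: [1.7, 1.1, 0.3]
gripper_width: 0.995
t 1.53 tcp [0.3948 0.2229 0.2031] psi 12.3 j1,j6 [50.1 52.2] F [1.7 1.1 0.3] M [ 0.   -0.08  0.09] g 0.995
mm [ 58.4 239.9   2.9] dist 246.9 rot [ -0.   -0.1 -20.7]
scaled [0.1948 0.7996 0.0097] [-0.0002 -0.0005 -0.115 ]
```

```bash
python3 -m creep '[[1,0.032,0.133,0,0,0,-0.019],[1,0.064,0.266,0,0,0,-0.038],[1,0.097,0.4,0.003,0,0,-0.057],[1,0.13,0.533,0.006,0,0,-0.076],[1,0.162,0.667,0.01,0,0,-0.095]]'; python3 go.py .503 .001 .16 33
```

```text
time_s: 1.95
tcp_pos: [0.4856, 0.0358, 0.2005]
ee_rot: [[0.87, 0.494, 0.002], [0.494, -0.87, 0.002], [0.003, -0.0, -1.0]]
wrist_force: [1.1, 0.8, -0.7]
gripper_width: 1.0
t 1.95 tcp [0.4856 0.0358 0.2005] psi 29.58 j1,j6 [23.4 96.2] F [ 1.1  0.8 -0.7] M [-0.   -0.15  0.02] g 1.0
mm [-2.2 38.9 40.5] dist 56.2 rot [-0.  -0.2 -3.4]
scaled [-0.0072  0.1296  0.1349] [-0.    -0.001 -0.019]
```

```bash
python3 -m creep '[[1,-0.002,0.065,0.067,0,-0.0005,-0.01],[1,-0.007,0.13,0.135,0,-0.001,-0.019],[1,-0.007,0.13,0.135,0,-0.001,-0.019],[1,-0.007,0.13,0.135,0,-0.001,-0.019]]'; python3 go.py .503 .001 .106 33
python3 - <<'E'
from ov import *
a=r.capture("top");b=r.capture("scene")
p=(.503,.001,np.radians(-57),.079)
over("top",a,p,(250,198,295,242),"pics/o1.png");over("scene",b,p,(255,150,315,210),"pics/o2.png")
u=cv2.hconcat([cv2.resize(cv2.imread("pics/o1.png"),(400,400)),cv2.resize(cv2.imread("pics/o2.png"),(400,400))]);cv2.imwrite("pics/oa.png",u)
E
```

```text
time_s: 2.28
tcp_pos: [0.5026, -0.0002, 0.159]
ee_rot: [[0.84, 0.543, -0.003], [0.543, -0.84, -0.001], [-0.003, -0.001, -1.0]]
wrist_force: [0.7, 0.3, 0.5]
gripper_width: 1.002
t 2.28 tcp [ 5.026e-01 -2.000e-04  1.590e-01] psi 32.86 j1,j6 [ 18.5 104.3] F [0.7 0.3 0.5] M [-0.07 -0.05  0.03] g 1.002
mm [ 1.1 -0.7 53. ] dist 53.0 rot [-0.   0.2 -0.1]
scaled [ 0.0036 -0.0025  0.1767] [-0.0002  0.0009 -0.0008]
```

View pics/oa.png

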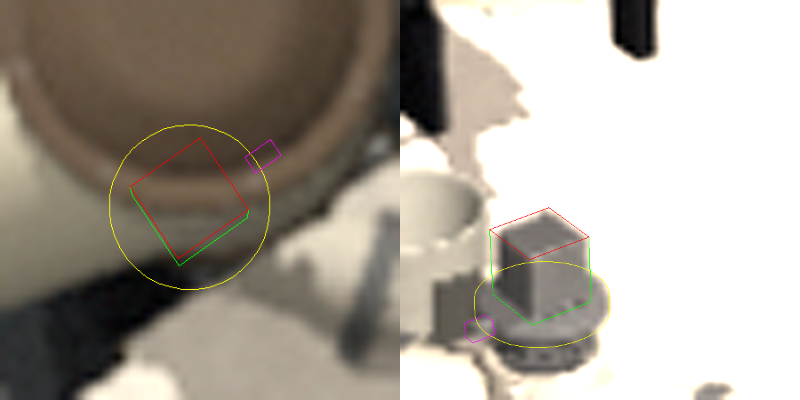

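In the scene view the head's outline lies within about 0.6 px of the model, and the fingers straddle it above. I'll descend to grasp height.

```bash
python3 -m creep '[[1,0.0036,-0.0025,0.06,0,0.001,-0.001],[1,0.0036,-0.0025,0.12,0,0.001,-0.001],[1,0.0036,-0.0025,0.16,0,0.001,-0.001],[1,0.0036,-0.0025,0.178,0,0.001,-0.001],[1,0.0036,-0.0025,0.178,0,0.001,-0.001]]'; python3 go.py .503 .001 .106 33
python3 - <<'E'
from ov import *
b=r.capture("scene")
p=(.503,.001,np.radians(-57),.079)
over("scene",b,p,(245,150,320,210),"pics/ob.png")
E
```

```text
time_s: 2.8
tcp_pos: [0.5038, 0.0035, 0.1074]
ee_rot: [[0.836, 0.549, 0.004], [0.549, -0.836, 0.002], [0.004, 0.0, -1.0]]
wrist_force: [-0.0, 1.0, -0.1]
gripper_width: 1.0
t 2.8 tcp [0.5038 0.0035 0.1074] psi 33.29 j1,j6 [ 18.9 104.5] F [-0.   1.  -0.1] M [-0.08 -0.03 -0.03] g 1.0
mm [-2.1  1.6  1.4] dist 3.0 rot [ 0.  -0.2  0.3]
scaled [-0.0068  0.0054  0.0047] [ 0.0001 -0.0013  0.0016]
```

View pics/ob.png

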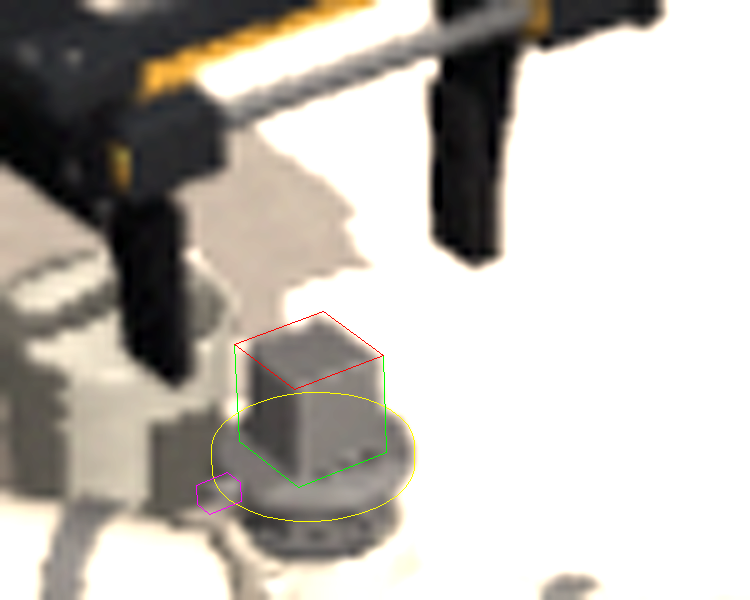

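```bash
python3 -m creep '[[1,0,0,0,0,0,0],[1,0,0,0,0,0,0]]'; python3 - <<'E'
from ov import *
b=r.capture("scene");s=r.sense();R=s["ee_rot"];t=s["tcp_pos"];print(t)
box=(245,130,320,210);S=7
a=cv2.resize(b[box[1]:box[3],box[0]:box[2]],None,fx=S,fy=S,interpolation=cv2.INTER_CUBIC)
a=np.clip(a.astype(float)*1.3,0,255).astype(np.uint8)
for sy in(-1,1):
  P=[t+R@np.array([i*.0095,sy*j,.017]) for i,j in((-1,.0435),(1,.0435),(1,.0585),(-1,.0585))]
  uv=(proj("scene",P)+.5-[box[0],box[1]])*S
  cv2.polylines(a,[np.int32(uv)],True,(0,0,255),1)
cv2.imwrite("pics/oc.png",a)
E
```

```text
time_s: 3.02
tcp_pos: [0.5056, 0.0041, 0.1097]
ee_rot: [[0.835, 0.55, 0.008], [0.55, -0.835, 0.003], [0.008, 0.002, -1.0]]
wrist_force: [0.8, 0.9, 0.7]
gripper_width: 1.0
[0.50538649 0.00391202 0.1094759 ]
```

View pics/oc.png

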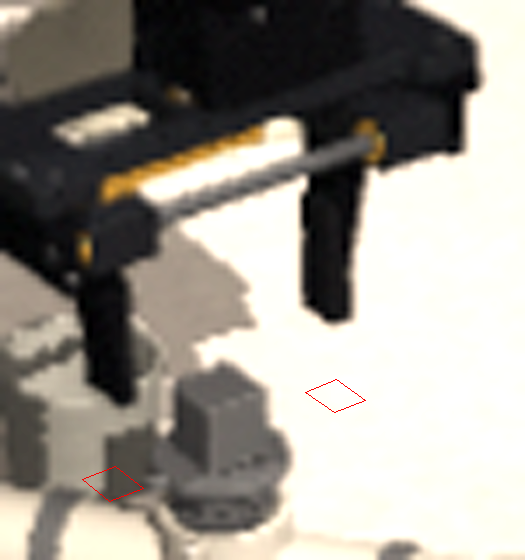

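The fingers show about 12 px higher than the reported pose predicts. I'll check this in the top camera before acting.

```bash
python3 - <<'E'
from ov import *
for n,box in(("top",(235,180,315,250)),("scene",(235,110,335,210))):
    b=r.capture(n);s=r.sense();R=s["ee_rot"];t=s["tcp_pos"];S=600//(box[3]-box[1])
    a=cv2.resize(b[box[1]:box[3],box[0]:box[2]],None,fx=S,fy=S,interpolation=cv2.INTER_CUBIC)
    a=np.clip(a.astype(float)*1.6,0,255).astype(np.uint8)
    for h,c in((.017,(0,0,255)),(-.053,(0,255,0))):
     for sy in(-1,1):
      P=[t+R@np.array([i*.0095,sy*j,h]) for i,j in((-1,.0435),(1,.0435),(1,.0585),(-1,.0585))]
      cv2.polylines(a,[np.int32((proj(n,P)+.5-[box[0],box[1]])*S)],True,c,1)
    P=[t+R@np.array([i*.0375,j*.095,-.053]) for i,j in((-1,-1),(-1,1),(1,1),(1,-1))]
    cv2.polylines(a,[np.int32((proj(n,P)+.5-[box[0],box[1]])*S)],True,(255,0,0),1)
    cv2.imwrite(f"pics/od_{n}.png",a)
print(s["tcp_pos"],s["joints"])
E
```

```text
[0.50497691 0.00364765 0.10899415] [ 1.88566496e+01  1.56046905e+01 -2.40382927e+01 -9.75904346e-03
 -4.99511704e+01  1.04453968e+02]
```

View pics/od_top.png

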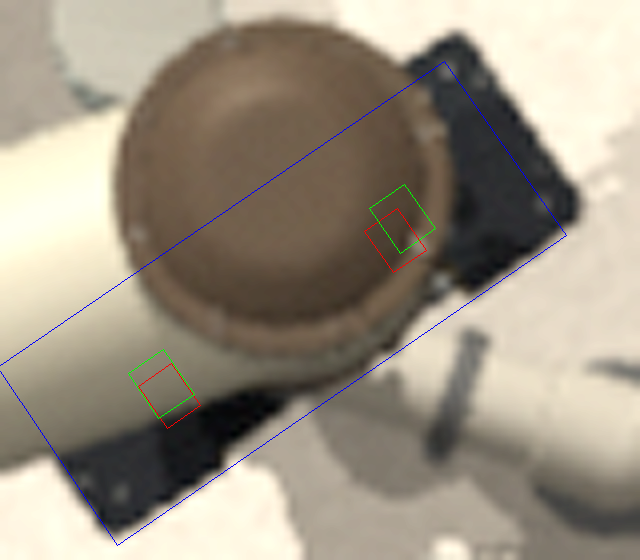

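View pics/od_scene.png

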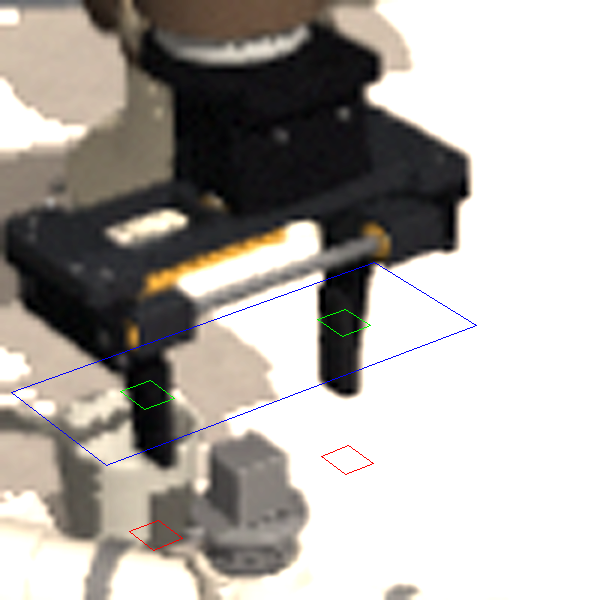

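```bash
python3 - <<'E'
from ov import *
a0=-20.5*np.pi/180;c,s_=np.cos(a0),np.sin(a0)
R=np.array([[c,s_,0],[s_,-c,0],[0,0,-1]]);t=np.array([.2187,.585,.202])
for n,box in(("top",(0,300,90,370)),("scene",(420,30,520,110))):
    b=cv2.imread(f"pics/{n}0.png");S=560//(box[3]-box[1])
    a=cv2.resize(b[box[1]:box[3],box[0]:box[2]],None,fx=S,fy=S,interpolation=cv2.INTER_CUBIC)
    a=np.clip(a.astype(float)*2,0,255).astype(np.uint8)
    for h,c in((.017,(0,0,255)),(-.053,(0,255,0))):
     for sy in(-1,1):
      P=[t+R@np.array([i*.0095,sy*j,h]) for i,j in((-1,.0435),(1,.0435),(1,.0585),(-1,.0585))]
      cv2.polylines(a,[np.int32((proj(n,P)+.5-[box[0],box[1]])*S)],True,c,1)
    P=[t+R@np.array([i*.0375,j*.095,-.053]) for i,j in((-1,-1),(-1,1),(1,1),(1,-1))]
    cv2.polylines(a,[np.int32((proj(n,P)+.5-[box[0],box[1]])*S)],True,(255,0,0),1)
    cv2.imwrite(f"pics/oe_{n}.png",a)
E
```

```text
(no output)
```

View pics/oe_top.png

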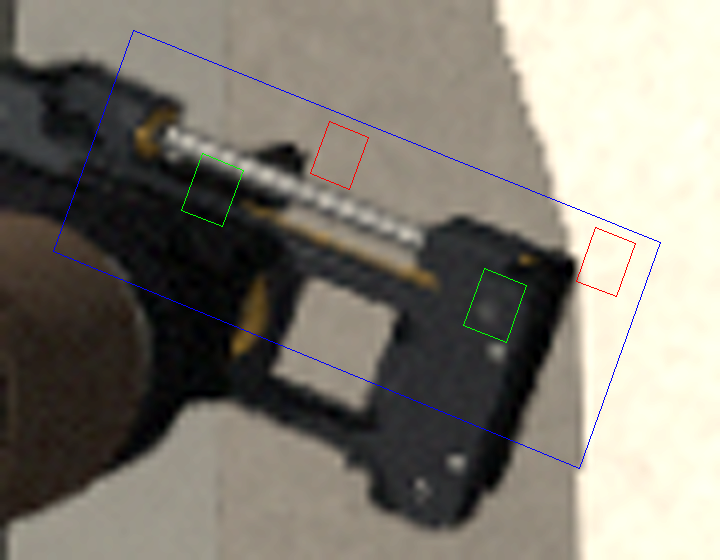

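View pics/oe_scene.png

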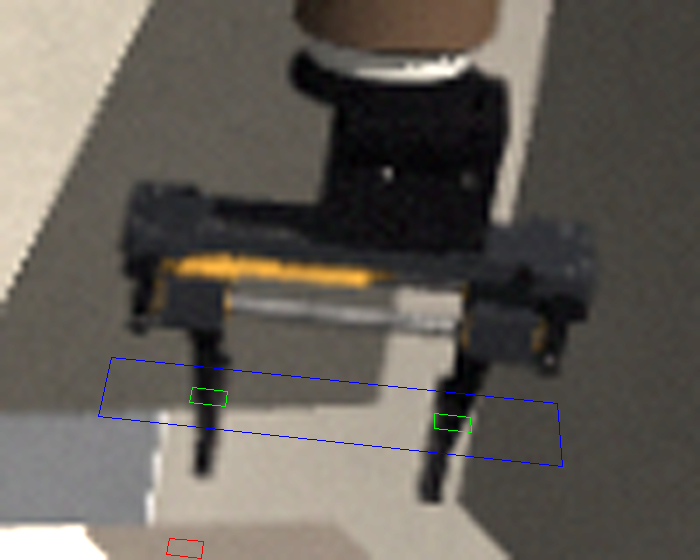

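```bash
python3 - <<'E'
from ov import *
for n in("scene","top"): print(n,proj(n,[[0,0,0],[.1,0,0],[0,0,.02]]).round(1).tolist())
# table edges near corners; triangulate plug top centre
def tri(us,ut):
    A=[];b=[]
    for n,uv in(("scene",us),("top",ut)):
        m=r.camera_model(n);p=cv2.undistortPoints(np.float64([[uv]]),m["mtx"],m["dist"])[0,0]
        for k in(0,1):
            A.append(p[k]*m["R"][2]-m["R"][k]);b.append(m["t"][k]-p[k]*m["t"][2])
    x,res,_,_=np.linalg.lstsq(np.array(A),np.array(b),rcond=None);return x.round(4),res
# plug top centre: scene crop (160,210)x5.7 ; top crop (180,210)x6
print("plug top",tri((210+380/5.7-.5,160+155/5.7-.5),(210+372/6-.5,180+236/6-.5)))
print("jar lid",tri((210+517/5.7-.5,160+333/5.7-.5),(210+255/6-.5,180+22/6-.5)))
# now start-pose right fingertip(+y)/ left
E
python3 - <<'E'
import cv2
a=cv2.imread("pics/scene0.png")[90:160,220:330];cv2.imwrite("pics/base.png",cv2.resize(a,None,fx=7,fy=7,interpolation=cv2.INTER_CUBIC))
E
```

```text
scene [[273.6, 138.5], [274.1, 151.5], [273.4, 133.4]]
top [[274.8, 383.5], [274.1, 351.0], [274.9, 385.6]]
plug top (array([0.5049, 0.0009, 0.1094]), array([7.46508525e-06]))
jar lid (array([0.6166, 0.0573, 0.0854]), array([6.49658269e-06]))
```

View pics/base.png

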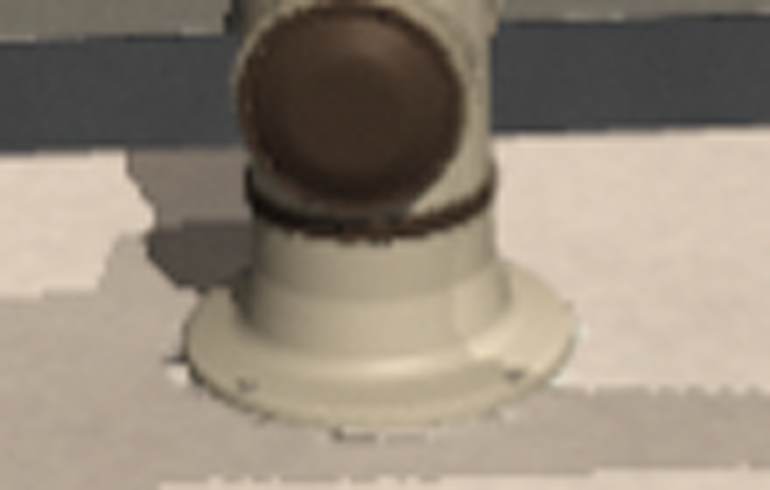

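```bash
python3 - <<'E'
from ov import *
def tri(us,ut):
    A=[];b=[]
    for n,uv in(("scene",us),("top",ut)):
        m=r.camera_model(n);p=cv2.undistortPoints(np.float64([[uv]]),m["mtx"],m["dist"])[0,0]
        for k in(0,1):
            A.append(p[k]*m["R"][2]-m["R"][k]);b.append(m["t"][k]-p[k]*m["t"][2])
    x,res,_,_=np.linalg.lstsq(np.array(A),np.array(b),rcond=None);return x.round(4),res
print(tri((480.9,100.9),(35.5,319.3)), tri((480.9,100.9),(36.5,318.5)))
a0=np.radians(-20.5);print("pred",np.array([.2187,.585,.185])-np.array([-.3504,-.9366,0])*-.0) 
for j in(.0435,.051,.0585):print(np.array([.2187,.585,.185])-np.array([-.3504,-.9366,0])*j)
E
```

```text
(array([0.2414, 0.6273, 0.2224]), array([5.09150903e-07])) (array([0.2439, 0.6252, 0.223 ]), array([7.34667359e-07]))
pred [0.2187 0.585  0.185 ]
[0.2339424 0.6257421 0.185    ]
[0.2365704 0.6327666 0.185    ]
[0.2391984 0.6397911 0.185    ]
```

Both cameras agree on the floor objects: the base is in place and the jar lid comes out near its known height. Triangulated, though, the gripper sits about 38 mm higher than its reported pose, at the start pose and here too. The open fingers are clear of the flange, so lowering is safe, and I'll go by the pictures and the force reading.

```bash
python3 go.py .503 .0015 .068 33; python3 -m creep '[[1,-0.005,0.002,0.03,0,-0.001,0.001],[1,-0.007,0.002,0.055,0,-0.001,0.001],[1,-0.007,0.002,0.08,0,-0.001,0.001],[1,-0.007,0.002,0.1,0,-0.001,0.001],[1,-0.007,0.002,0.1,0,-0.001,0.001]]'; cat > look.py <<'E'
import sys
from ov import *
o=sys.argv[1]
b=r.capture("scene");box=(235,140,335,215);S=7
a=cv2.resize(b[box[1]:box[3],box[0]:box[2]],None,fx=S,fy=S,interpolation=cv2.INTER_CUBIC)
cv2.imwrite(o,np.clip(a.astype(float)*1.4,0,255).astype(np.uint8))
E
python3 look.py pics/l1.png;python3 go.py .503 .0015 .068 33
```

```text
t 3.17 tcp [0.505  0.0036 0.109 ] psi 33.3 j1,j6 [ 18.9 104.5] F [ 0.2 -0.5 -1.1] M [-0.06 -0.    0.02] g 0.999
mm [-3.1  0.6 41. ] dist 41.1 rot [ 0.1 -0.4  0.3]
scaled [-0.0104  0.0021  0.1366] [ 0.0005 -0.0022  0.0017]
time_s: 3.58
tcp_pos: [0.5024, 0.0016, 0.077]
ee_rot: [[0.838, 0.546, 0.0], [0.546, -0.838, -0.0], [-0.0, 0.0, -1.0]]
wrist_force: [0.4, -0.6, -0.1]
gripper_width: 0.999
t 3.63 tcp [0.503  0.0018 0.0778] psi 33.12 j1,j6 [ 18.7 104.3] F [-0.8  0.1  0.5] M [-0.12 -0.03 -0.01] g 1.0
mm [-0.2  0.2  9.8] dist 9.8 rot [ 0.1 -0.1  0.1]
scaled [-0.0006  0.0006  0.0326] [ 0.0003 -0.0004  0.0006]
```

View pics/l1.png

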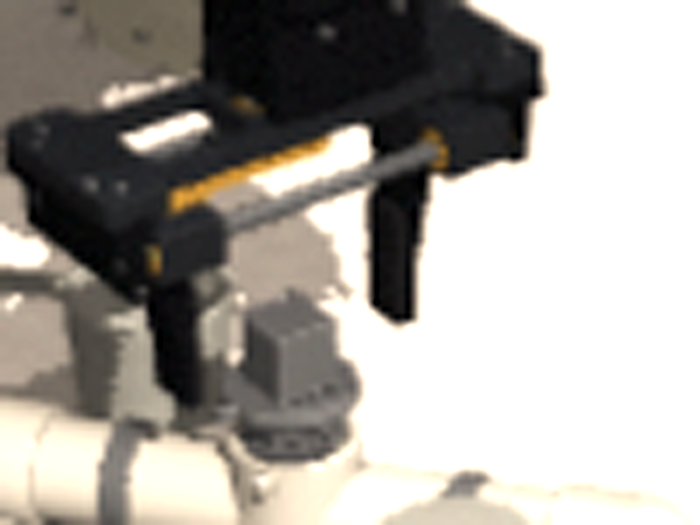

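Fingertips are at (183,405) and (395,322), with their midpoint about 11 mm above the flange top. I'll lower 9 mm and close.

```bash
python3 -m creep '[[1,0,0,0.015,0,0,0],[1,0,0,0.03,0,0,0],[0.6,0,0,0.03,0,0,0],[0.45,0,0,0.03,0,0,0],[0.4,0,0,0.03,0,0,0]]';python3 look.py pics/l2.png;python3 go.py .503 .0015 .068 33
```

```text
time_s: 4.05
tcp_pos: [0.5032, 0.0018, 0.0689]
ee_rot: [[0.838, 0.546, 0.002], [0.546, -0.838, -0.0], [0.001, 0.001, -1.0]]
wrist_force: [-1.1, 0.4, 0.0]
gripper_width: 0.852
t 4.1 tcp [0.5032 0.0018 0.069 ] psi 33.12 j1,j6 [ 18.7 104.3] F [0.2 0.4 0.8] M [-0.04  0.   -0.03] g 0.809
mm [-0.4  0.1  1. ] dist 1.1 rot [ 0.1 -0.1  0.1]
scaled [-0.0012  0.0004  0.0033] [ 0.0004 -0.0005  0.0007]
```

View pics/l2.png

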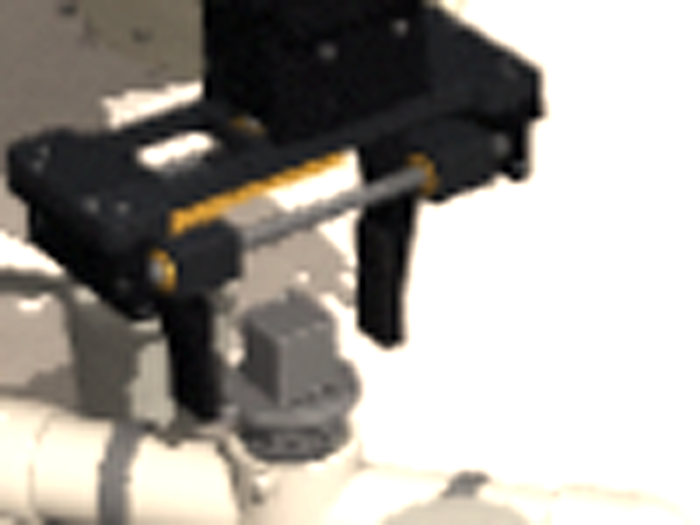

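```bash
python3 -m creep '[[0.42,0,0,-0.005,0,0,0],[0.42,0,0,-0.005,0,0,0],[0.42,0,0,-0.005,0,0,0],[0.42,0,0,-0.005,0,0,0],[0.42,0,0,-0.005,0,0,0]]';python3 look.py pics/l3.png;python3 go.py .503 .0015 .07 33
```

```text
time_s: 4.52
tcp_pos: [0.5033, 0.0018, 0.0706]
ee_rot: [[0.838, 0.546, 0.002], [0.546, -0.838, 0.0], [0.002, 0.001, -1.0]]
wrist_force: [-0.0, -0.3, 0.2]
gripper_width: 0.462
t 4.57 tcp [0.5032 0.0018 0.0705] psi 33.12 j1,j6 [ 18.7 104.3] F [0.  0.2 0. ] M [-0.06 -0.04 -0.01] g 0.445
mm [-0.4  0.1  0.5] dist 0.7 rot [ 0.1 -0.1  0.1]
scaled [-0.0013  0.0005  0.0018] [ 0.0004 -0.0006  0.0007]
```

View pics/l3.png

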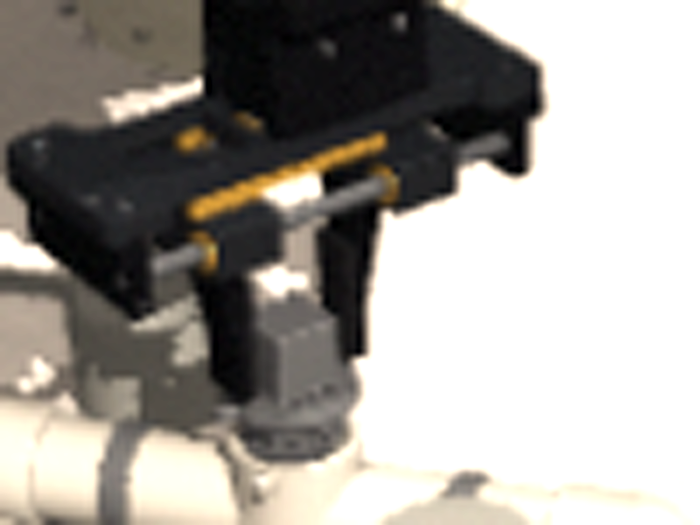

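```bash
cat > fing.py <<'E'
import sys
from ov import *
def draw(o,dx,dy,dz,box=(235,140,335,215),S=7,pz=.079,pth=-57):
    b=r.capture("scene");s=r.sense();R=s["ee_rot"];t=s["tcp_pos"]+np.array([dx,dy,dz]);w=s["gripper_width"]*.0435
    a=cv2.resize(b[box[1]:box[3],box[0]:box[2]],None,fx=S,fy=S,interpolation=cv2.INTER_CUBIC)
    a=np.clip(a.astype(float)*2.0,0,255).astype(np.uint8)
    for sy in(-1,1):
      for h in(.017,-.02):
        P=[t+R@np.array([i*.0095,sy*j,h]) for i,j in((-1,w),(1,w),(1,w+.015),(-1,w+.015))]
        cv2.polylines(a,[np.int32((proj("scene",P)+.5-[box[0],box[1]])*S)],True,(0,0,255),1)
    for q,c in zip(parts(.503,.001,np.radians(pth),pz),((0,255,255),(0,255,0),(255,0,255))):
        cv2.polylines(a,[cv2.convexHull(np.int32((proj("scene",q)+.5-[box[0],box[1]])*S))],True,c,1)
    cv2.imwrite(o,a)
if __name__=="__main__": draw(sys.argv[1],*map(float,sys.argv[2:5]))
E
python3 fing.py pics/f1.png 0 0 .038
```

```text
(no output)
```

View pics/f1.png

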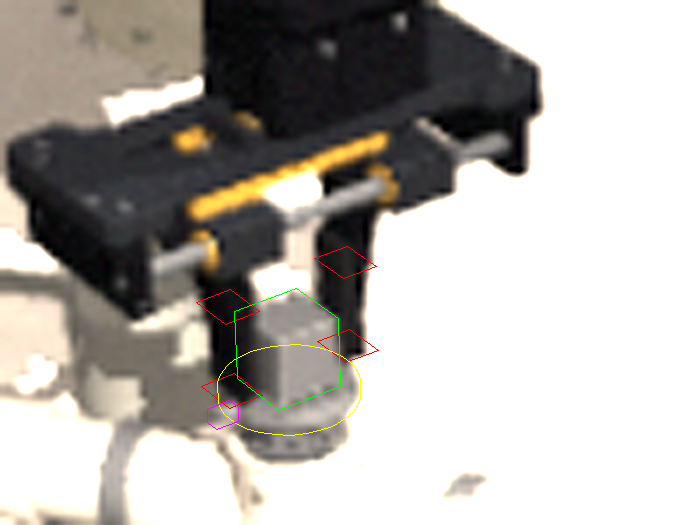

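Model fingers match the picture to about 1 px with a z offset of about 41 mm, and their x/y agree with the report. I'll lower 5 mm more and close on the head.

```bash
python3 -m creep '[[0.44,0,0,0.008,0,0,0],[0.44,0,0,0.017,0,0,0],[0.38,0,0,0.017,0,0,0],[0.3,0,0,0.017,0,0,0],[0.2,0,0,0.017,0,0,0]]';python3 go.py .503 .0015 .0655 33; python3 -m creep '[[0.1,0,0,0,0,0,0],[0.1,0,0,0,0,0,0],[0.1,0,0,0,0,0,0],[0.1,0,0,0,0,0,0]]';python3 go.py .503 .0015 .0655 33;python3 fing.py pics/f2.png 0 0 .041
```

```text
time_s: 5.03
tcp_pos: [0.5034, 0.0016, 0.0654]
ee_rot: [[0.837, 0.547, 0.002], [0.547, -0.837, -0.0], [0.002, 0.002, -1.0]]
wrist_force: [0.3, -2.8, 0.8]
gripper_width: 0.32
t 5.03 tcp [0.5034 0.0016 0.0654] psi 33.13 j1,j6 [ 18.7 104.3] F [ 0.3 -2.8  0.8] M [-0.71 -0.08  0.03] g 0.32
mm [-0.4 -0.1 -0.1] dist 0.4 rot [ 0.1 -0.1  0.1]
scaled [-0.0012 -0.0004 -0.0004] [ 0.0005 -0.0005  0.0007]
time_s: 5.37
tcp_pos: [0.5034, 0.0016, 0.0654]
ee_rot: [[0.837, 0.546, 0.002], [0.546, -0.837, -0.0], [0.002, 0.002, -1.0]]
wrist_force: [0.8, -1.1, 0.0]
gripper_width: 0.319
t 5.37 tcp [0.5034 0.0016 0.0654] psi 33.13 j1,j6 [ 18.7 104.3] F [ 0.8 -1.1  0. ] M [-0.34 -0.17 -0.04] g 0.319
mm [-0.3 -0.1 -0.1] dist 0.4 rot [ 0.1 -0.1  0.1]
scaled [-0.0011 -0.0005 -0.0005] [ 0.0005 -0.0005  0.0007]
```

View pics/f2.png

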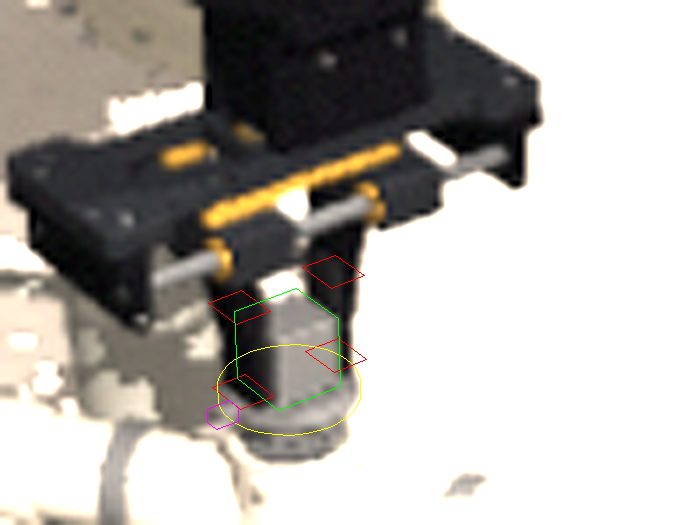

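The gripper stopped at 0.319 × 87 = 27.8 mm, which is the 28 mm head, and side forces are small. Next I turn backward (anticlockwise), rising slightly.

```bash
python3 -m creep '[[0.1,0,0,-0.0005,0,0,-0.028],[0.1,0,0,-0.001,0,0,-0.056],[0.1,0,0,-0.0015,0,0,-0.084],[0.1,0,0,-0.002,0,0,-0.111],[0.1,0,0,-0.003,0,0,-0.139]]';python3 go.py .503 .0015 .0665 81; python3 -m creep '[[0.1,0,0,0,0,0,-0.028],[0.1,0,0,0,0,0,-0.056],[0.1,0,0,0,0,0,-0.084],[0.1,0,0,0,0,0,-0.1],[0.1,0,0,0,0,0,-0.1]]';python3 go.py .503 .0015 .0665 81;python3 look.py pics/l4.png
```

```text
time_s: 5.83
tcp_pos: [0.5036, 0.0013, 0.0662]
ee_rot: [[0.524, 0.852, 0.003], [0.852, -0.524, -0.001], [0.001, 0.003, -1.0]]
wrist_force: [1.3, -3.4, -1.4]
gripper_width: 0.315
t 5.83 tcp [0.5036 0.0013 0.0662] psi 58.39 j1,j6 [ 18.7 129.6] F [ 1.3 -3.4 -1.4] M [-0.89 -0.62  0.02] g 0.315
mm [-0.1 -0.7 -0.3] dist 0.7 rot [  0.2  -0.  -22.6]
scaled [-0.0005 -0.0022 -0.001 ] [ 0.0009 -0.     -0.1256]
time_s: 6.25
tcp_pos: [0.5039, 0.0011, 0.0661]
ee_rot: [[0.234, 0.972, 0.003], [0.972, -0.234, -0.001], [-0.0, 0.003, -1.0]]
wrist_force: [1.4, -2.4, -2.6]
gripper_width: 0.317
t 6.25 tcp [0.5039 0.0011 0.0661] psi 76.44 j1,j6 [ 18.7 147.6] F [ 1.4 -2.4 -2.6] M [-0.67 -0.62 -0.04] g 0.317
mm [ 0.1 -1.  -0.4] dist 1.1 rot [ 0.2  0.  -4.6]
scaled [ 0.0005 -0.0034 -0.0014] [ 0.001   0.0001 -0.0253]
```

View pics/l4.png

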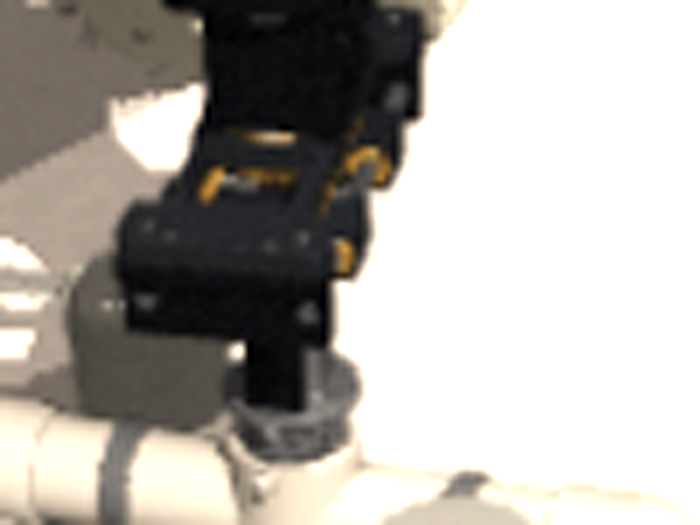

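```bash
python3 -m creep '[[0.1,0,-0.002,0,0,0,-0.015],[0.1,0,-0.003,0,0,0,-0.03],[0.1,0,-0.003,0,0,0,-0.03]]';python3 go.py .503 .0015 .0665 81;python3 -m creep '[[0.4,0,0,0,0,0,0],[0.5,0,0,0,0,0,0],[0.6,0,0,0,0,0,0],[0.6,0,0,0,0,0,0],[0.6,0,0,0,0,0,0]]';python3 go.py .503 .0015 .0665 81;python3 look.py pics/l5.png
```

```text
time_s: 6.55
tcp_pos: [0.5041, 0.0011, 0.0664]
ee_rot: [[0.143, 0.99, 0.005], [0.99, -0.143, -0.001], [-0.001, 0.005, -1.0]]
wrist_force: [3.8, -3.9, -2.0]
gripper_width: 0.318
t 6.55 tcp [0.5041 0.0011 0.0664] psi 81.75 j1,j6 [ 18.7 152.9] F [ 3.8 -3.9 -2. ] M [-1.15 -1.06  0.03] g 0.318
mm [ 0.2 -1.1 -0.1] dist 1.1 rot [0.3 0.  0.8]
scaled [ 0.0007 -0.0036 -0.0005] [0.0016 0.0002 0.0042]
time_s: 6.97
tcp_pos: [0.5038, 0.0013, 0.0663]
ee_rot: [[0.144, 0.99, 0.005], [0.99, -0.144, -0.001], [-0.001, 0.005, -1.0]]
wrist_force: [-0.5, 0.1, 0.6]
gripper_width: 0.572
t 6.97 tcp [0.5038 0.0013 0.0663] psi 81.74 j1,j6 [ 18.7 152.8] F [-0.5  0.1  0.6] M [-0.05 -0.12 -0.  ] g 0.572
mm [ 0.1 -0.8 -0.2] dist 0.8 rot [0.3 0.  0.7]
scaled [ 0.0003 -0.0027 -0.0006] [0.0015 0.0002 0.0041]
```

View pics/l5.png

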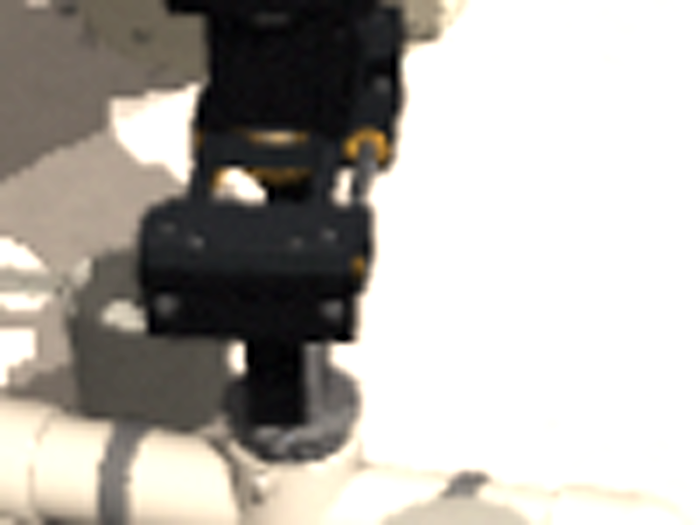

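```bash
python3 - <<'E'
import cv2
c=[cv2.resize(cv2.imread(f"pics/{n}.png")[320:490,200:400],None,fx=1.95,fy=2.4,interpolation=cv2.INTER_CUBIC) for n in("l2","l4","l5")]
cv2.imwrite("pics/cmp.png",cv2.resize(cv2.hconcat(c),(795,400)))
E
```

```text
(no output)
```

View pics/cmp.png

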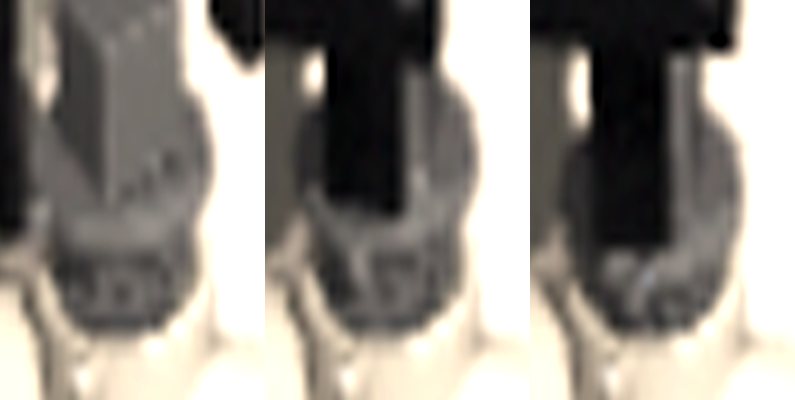

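The flange has dropped about 6.7 mm (2.1 px, compared before and after release), so the plug is on the thread start. I'll lower 7 mm and regrip.

```bash
python3 -m creep '[[0.6,-0.0015,0.003,0.012,0.001,0,0],[0.6,-0.0015,0.003,0.023,0.001,0,0],[0.5,-0.0015,0.003,0.023,0.001,0,0],[0.4,-0.0015,0.003,0.023,0.001,0,0],[0.3,-0.0015,0.003,0.023,0.001,0,0]]';python3 -m creep '[[0.1,0,0,0,0,0,0],[0.1,0,0,0,0,0,0],[0.1,0,0,0,0,0,0],[0.1,0,0,0,0,0,0]]';python3 go.py .5045 .0007 .0593 81.7;python3 look.py pics/l6.png
```

```text
time_s: 7.43
tcp_pos: [0.5046, 0.0006, 0.0593]
ee_rot: [[0.144, 0.99, 0.001], [0.99, -0.144, -0.001], [-0.001, 0.001, -1.0]]
wrist_force: [-0.7, 0.2, -0.4]
gripper_width: 0.451
time_s: 7.77
tcp_pos: [0.5041, 0.0006, 0.0592]
ee_rot: [[0.144, 0.99, 0.0], [0.99, -0.144, -0.001], [-0.001, 0.0, -1.0]]
wrist_force: [-1.8, 0.6, 0.8]
gripper_width: 0.323
t 7.77 tcp [0.5041 0.0006 0.0592] psi 81.72 j1,j6 [ 18.6 153.1] F [-1.8  0.6  0.8] M [ 0.12  0.2  -0.03] g 0.323
mm [ 0.2  0.4 -0.1] dist 0.4 rot [0. 0. 0.]
scaled [ 0.0005  0.0014 -0.0003] [0.0001 0.0003 0.0001]
```

View pics/l6.png

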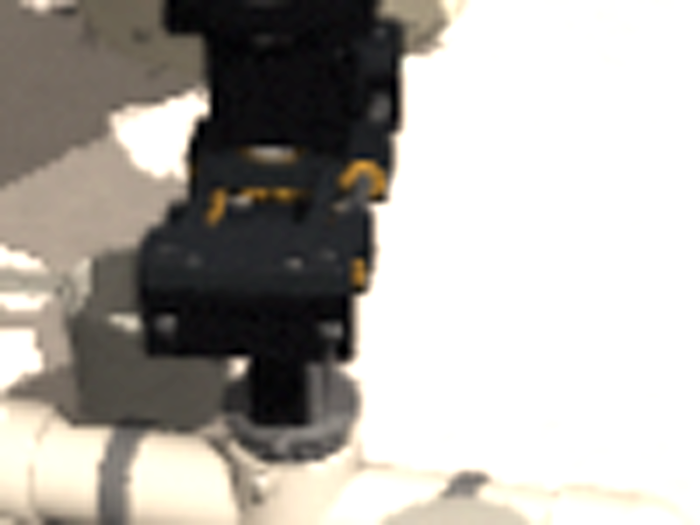

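Gripped at 28 mm with small forces. I'll turn forward in steps of about 29°, descending 7 mm per turn.

```bash
python3 -m creep '[[0.1,0,0,0.0004,0,0,0.039],[0.1,0,0,0.0008,0,0,0.078],[0.1,0,0,0.0012,0,0,0.117],[0.1,0,0,0.0018,0,0,0.156],[0.1,0,0,0.0018,0,0,0.156]]';python3 go.py .5045 .0007 .0586 53.7
```

```text
time_s: 8.23
tcp_pos: [0.5034, 0.0008, 0.0585]
ee_rot: [[0.595, 0.804, -0.001], [0.804, -0.595, -0.001], [-0.001, -0.0, -1.0]]
wrist_force: [-2.6, 3.2, 2.7]
gripper_width: 0.321
t 8.23 tcp [0.5034 0.0008 0.0585] psi 53.51 j1,j6 [ 18.6 124.9] F [-2.6  3.2  2.7] M [ 0.74  0.68 -0.06] g 0.321
mm [ 0.6  1.  -0.1] dist 1.1 rot [-0.   0.1 -0.2]
scaled [ 0.0019  0.0032 -0.0002] [-0.0002  0.0004 -0.0011]
```

```bash
python3 -m creep '[[0.1,0,0,0.0004,0,0,0.039],[0.1,0,0,0.0008,0,0,0.078],[0.1,0,0,0.0012,0,0,0.117],[0.1,0,0,0.0018,0,0,0.156],[0.1,0,0,0.0018,0,0,0.156]]';python3 go.py .5045 .0007 .0581 25.6
```

```text
time_s: 8.65
tcp_pos: [0.5029, 0.0013, 0.058]
ee_rot: [[0.904, 0.429, -0.002], [0.429, -0.904, 0.0], [-0.002, -0.001, -1.0]]
wrist_force: [-3.8, 3.7, 2.2]
gripper_width: 0.316
t 8.65 tcp [0.5029 0.0013 0.058 ] psi 25.37 j1,j6 [18.7 96.8] F [-3.8  3.7  2.2] M [ 1.07  0.89 -0.02] g 0.316
mm [ 1.2  1.3 -0.1] dist 1.7 rot [-0.   0.1 -0.2]
scaled [ 0.0039  0.0042 -0.0004] [-0.0003  0.0005 -0.0013]
```

```bash
python3 -m creep '[[0.1,0,0,0.0004,0,0,0.039],[0.1,0,0,0.0008,0,0,0.078],[0.1,0,0,0.0012,0,0,0.117],[0.1,0,0,0.0018,0,0,0.156],[0.1,0,0,0.0018,0,0,0.156]]';python3 go.py .503 .001 .0576 -2.7
```

```text
time_s: 9.07
tcp_pos: [0.5028, 0.0021, 0.0575]
ee_rot: [[0.999, -0.048, -0.002], [-0.048, -0.999, 0.001], [-0.002, -0.001, -1.0]]
wrist_force: [-2.0, 5.0, 2.9]
gripper_width: 0.324
t 9.07 tcp [0.5028 0.0021 0.0575] psi -2.75 j1,j6 [18.7 68.6] F [-2.   5.   2.9] M [ 1.28  0.72 -0.01] g 0.324
mm [ 0.3  1.  -0.1] dist 1.1 rot [-0.1  0.1 -0.1]
scaled [ 0.001   0.0035 -0.0004] [-0.0003  0.0006 -0.0003]
```

```bash
python3 -m creep '[[0.1,0,0,0.0004,0,0,0.039],[0.1,0,0,0.0008,0,0,0.078],[0.1,0,0,0.0012,0,0,0.117],[0.1,0,0,0.0018,0,0,0.156],[0.1,0,0,0.0018,0,0,0.156]]';python3 go.py .503 .001 .057 -31
```

```text
time_s: 9.48
tcp_pos: [0.503, 0.0027, 0.057]
ee_rot: [[0.859, -0.512, -0.001], [-0.512, -0.859, 0.002], [-0.002, -0.001, -1.0]]
wrist_force: [-2.7, 4.6, 1.7]
gripper_width: 0.321
t 9.48 tcp [0.503  0.0027 0.057 ] psi -30.77 j1,j6 [18.7 40.6] F [-2.7  4.6  1.7] M [ 1.5   0.54 -0.07] g 0.321
mm [ 0.9  1.5 -0. ] dist 1.7 rot [-0.1  0.1  0.2]
scaled [ 0.0031  0.0049 -0.    ] [-0.0003  0.0007  0.0013]
```

```bash
python3 -m creep '[[0.1,0,0,0.0004,0,0,0.039],[0.1,0,0,0.0008,0,0,0.078],[0.1,0,0,0.0012,0,0,0.117],[0.1,0,0,0.0018,0,0,0.156],[0.1,0,0,0.0018,0,0,0.156]]';python3 go.py .503 .001 .0565 -59;python3 look.py pics/l7.png
```

```text
time_s: 9.9
tcp_pos: [0.5035, 0.0033, 0.0565]
ee_rot: [[0.52, -0.854, -0.0], [-0.854, -0.52, 0.003], [-0.002, -0.001, -1.0]]
wrist_force: [-0.6, 4.4, -0.0]
gripper_width: 0.316
t 9.9 tcp [0.5035 0.0033 0.0565] psi -58.67 j1,j6 [18.8 12.7] F [-0.6  4.4 -0. ] M [1.37 0.27 0.  ] g 0.316
mm [1.7 1.6 0. ] dist 2.3 rot [-0.1  0.1  0.3]
scaled [0.0057 0.0053 0.0001] [-0.0004  0.0008  0.0018]
```

View pics/l7.png

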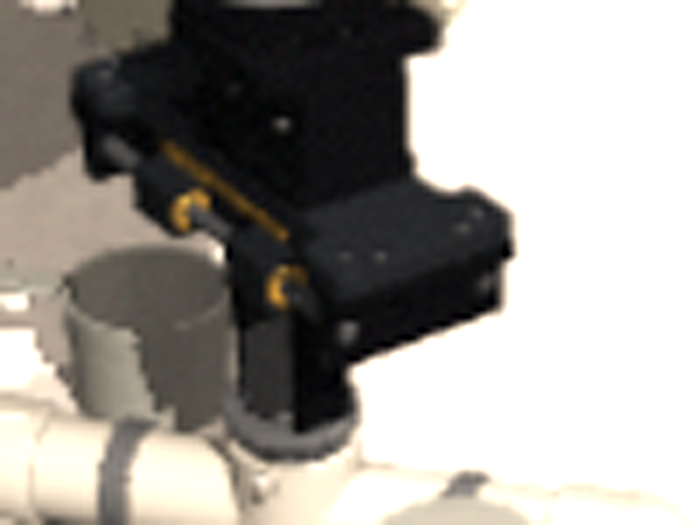

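```bash
python3 -m creep '[[0.1,0,0,0.0004,0,0,0.039],[0.1,0,0,0.0008,0,0,0.078],[0.1,0,0,0.0012,0,0,0.117],[0.1,0,0,0.0018,0,0,0.156],[0.1,0,0,0.0018,0,0,0.156]]';python3 go.py .503 .001 .0559 -87
```

```text
time_s: 10.37
tcp_pos: [0.5041, 0.0035, 0.0561]
ee_rot: [[0.064, -0.998, 0.001], [-0.998, -0.064, 0.003], [-0.003, -0.001, -1.0]]
wrist_force: [-0.1, 3.2, 0.8]
gripper_width: 0.32
t 10.37 tcp [0.5041 0.0035 0.0561] psi -86.33 j1,j6 [ 18.8 -15. ] F [-0.1  3.2  0.8] M [ 1.14 -0.11 -0.04] g 0.32
mm [2.5 1.3 0.2] dist 2.8 rot [-0.1  0.2  0.7]
scaled [0.0082 0.0044 0.0007] [-0.0005  0.001   0.0037]
```

```bash
python3 -m creep '[[0.1,0,0,0.0004,0,0,0.039],[0.1,0,0,0.0008,0,0,0.078],[0.1,0,0,0.0012,0,0,0.117],[0.1,0,0,0.0018,0,0,0.156],[0.1,0,0,0.0018,0,0,0.156]]';python3 go.py .503 .001 .0554 -115
```

```text
time_s: 10.78
tcp_pos: [0.5048, 0.0034, 0.0557]
ee_rot: [[-0.409, -0.913, 0.003], [-0.913, 0.409, 0.003], [-0.004, -0.001, -1.0]]
wrist_force: [1.1, 2.1, -0.5]
gripper_width: 0.319
t 10.78 tcp [0.5048 0.0034 0.0557] psi -114.13 j1,j6 [ 18.8 -42.8] F [ 1.1  2.1 -0.5] M [ 0.62 -0.39 -0.03] g 0.319
mm [3.  0.7 0.2] dist 3.1 rot [-0.1  0.2  0.9]
scaled [0.0099 0.0023 0.0008] [-0.0004  0.0012  0.0048]
```

```bash
python3 -m creep '[[0.1,0,0,0.0004,0,0,0.039],[0.1,0,0,0.0008,0,0,0.078],[0.1,0,0,0.0012,0,0,0.117],[0.1,0,0,0.0018,0,0,0.156],[0.1,0,0,0.0018,0,0,0.156]]';python3 go.py .503 .001 .0548 -143
```

```text
time_s: 11.2
tcp_pos: [0.5054, 0.003, 0.0552]
ee_rot: [[-0.787, -0.617, 0.003], [-0.617, 0.787, 0.003], [-0.004, -0.0, -1.0]]
wrist_force: [1.8, -0.3, -1.0]
gripper_width: 0.32
t 11.2 tcp [0.5054 0.003  0.0552] psi -141.88 j1,j6 [ 18.7 -70.5] F [ 1.8 -0.3 -1. ] M [ 0.03 -0.63 -0.06] g 0.32
mm [ 3.1 -0.1  0.3] dist 3.2 rot [-0.   0.2  1.1]
scaled [ 0.0105 -0.0005  0.0011] [-0.      0.0014  0.0062]
```

```bash
python3 -m creep '[[0.1,0,0,0.0004,0,0,0.039],[0.1,0,0,0.0008,0,0,0.078],[0.1,0,0,0.0012,0,0,0.117],[0.1,0,0,0.0018,0,0,0.156],[0.1,0,0,0.0018,0,0,0.156]]';python3 go.py .503 .001 .0543 -171;python3 look.py pics/l8.png
```

```text
time_s: 11.62
tcp_pos: [0.5057, 0.0024, 0.0546]
ee_rot: [[-0.984, -0.18, 0.004], [-0.18, 0.984, 0.002], [-0.004, 0.001, -1.0]]
wrist_force: [1.8, -1.9, -0.4]
gripper_width: 0.317
t 11.62 tcp [0.5057 0.0024 0.0546] psi -169.6 j1,j6 [ 18.7 -98.3] F [ 1.8 -1.9 -0.4] M [-0.58 -0.73  0.01] g 0.317
mm [ 2.9 -0.9  0.3] dist 3.1 rot [0.1 0.2 1.4]
scaled [ 0.0097 -0.0031  0.0011] [0.0003 0.0013 0.0078]
```

View pics/l8.png

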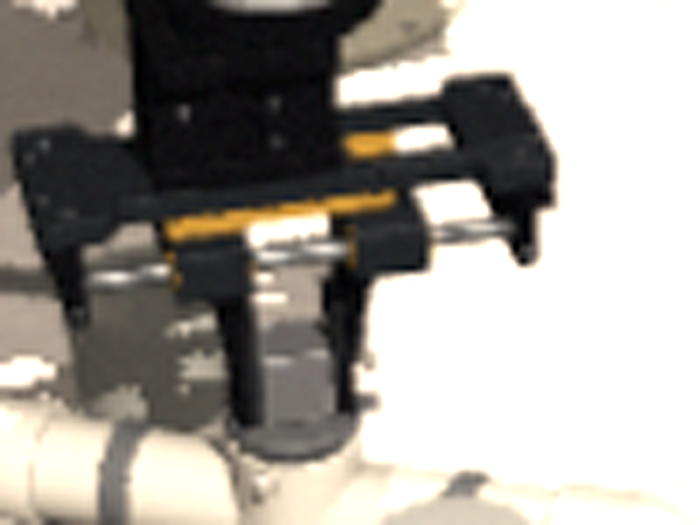

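251° done and the pointer shows at (370,400), as expected. J6 has about 79° left, so I'll open, turn the gripper back 90° and regrip.

```bash
python3 -m creep '[[0.7,0,0,0,0,0,0],[0.7,0,0,0,0,0,0],[0.7,0,0,0,0,0,0],[0.7,0,0,0,0,0,0],[0.7,0,0,0,0,0,0]]';python3 -m creep '[[0.7,0.001,0,0,0,0,-0.039],[0.7,0.002,0,0,0,0,-0.078],[0.7,0.003,0,0,0,0.001,-0.117],[0.7,0.004,-0.002,0,0,0.001,-0.156],[0.7,0.004,-0.002,0,0,0.001,-0.156]]';python3 go.py .5043 .0018 .0543 -79.6;python3 look.py pics/l9.png
```

```text
time_s: 12.08
tcp_pos: [0.5055, 0.0025, 0.0546]
ee_rot: [[-0.983, -0.185, 0.004], [-0.185, 0.983, 0.002], [-0.004, 0.001, -1.0]]
wrist_force: [-0.1, 0.2, 0.4]
gripper_width: 0.614
time_s: 12.5
tcp_pos: [0.5043, 0.0017, 0.0546]
ee_rot: [[-0.778, -0.628, 0.0], [-0.628, 0.778, 0.0], [-0.001, 0.0, -1.0]]
wrist_force: [0.6, -0.2, 0.4]
gripper_width: 0.703
t 12.5 tcp [0.5043 0.0017 0.0546] psi -141.1 j1,j6 [ 18.7 -69.7] F [ 0.6 -0.2  0.4] M [ 0.12 -0.17  0.01] g 0.703
mm [-0.1  0.1  0.3] dist 0.3 rot [ -0.    0.  -61.5]
scaled [-0.0003  0.0002  0.0011] [-1.000e-04  2.000e-04 -3.417e-01]
```

View pics/l9.png

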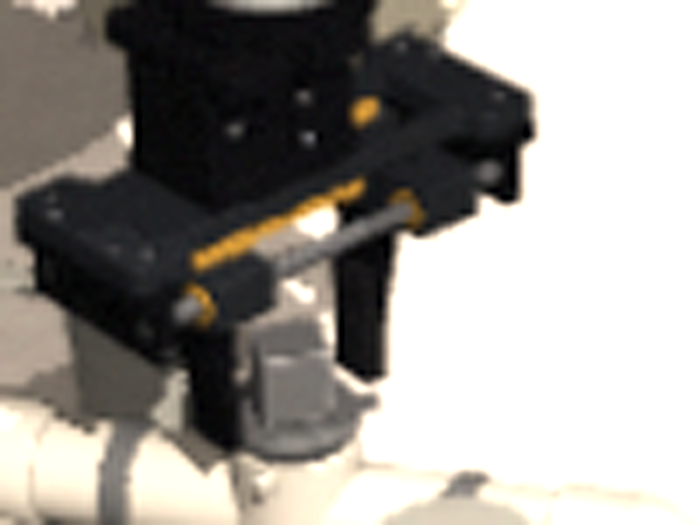

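The plug stayed put, with its pointer still at (370,400). I'll keep turning the open gripper back.

```bash
python3 -m creep '[[0.7,0,0,0,0,0,-0.039],[0.7,0,0,0,0,0,-0.078],[0.7,0,0,0,0,0,-0.117],[0.7,0,0,0,0,0,-0.156],[0.7,0,0,0,0,0,-0.17]]';python3 go.py .5043 .0018 .0543 -79.6
```

```text
time_s: 12.97
tcp_pos: [0.5042, 0.0018, 0.0546]
ee_rot: [[-0.353, -0.936, 0.0], [-0.936, 0.353, 0.0], [-0.001, -0.0, -1.0]]
wrist_force: [-0.3, 0.7, -0.2]
gripper_width: 0.702
t 12.97 tcp [0.5042 0.0018 0.0546] psi -110.67 j1,j6 [ 18.7 -39.3] F [-0.3  0.7 -0.2] M [ 0.04 -0.08  0.04] g 0.702
mm [-0.1 -0.1  0.3] dist 0.3 rot [ -0.    0.  -31.1]
scaled [-0.0002 -0.0003  0.0011] [-1.000e-04  2.000e-04 -1.726e-01]
```

```bash
python3 -m creep '[[0.7,0,0,0,0,0,-0.039],[0.7,0,0,0,0,0,-0.078],[0.7,0,0,0,0,0,-0.117],[0.7,0,0,0,0,0,-0.156],[0.7,0,0,0,0,0,-0.18]]';python3 go.py .5043 .0018 .0543 -79.6
```

```text
time_s: 13.38
tcp_pos: [0.5041, 0.0018, 0.0546]
ee_rot: [[0.206, -0.979, 0.0], [-0.979, -0.206, 0.0], [-0.0, -0.0, -1.0]]
wrist_force: [0.6, -0.1, -0.3]
gripper_width: 0.699
t 13.38 tcp [0.5041 0.0018 0.0546] psi -78.13 j1,j6 [18.7 -6.8] F [ 0.6 -0.1 -0.3] M [ 0.08 -0.02  0.03] g 0.699
mm [ 0.1 -0.1  0.3] dist 0.4 rot [-0.   0.   1.5]
scaled [ 0.0002 -0.0005  0.0011] [-0.0001  0.0001  0.0082]
```

Now lower 1 mm, straighten the yaw and close.

```bash
python3 -m creep '[[0.6,0,0,0.003,0,0,0.008],[0.4,0,0,0.003,0,0,0.008],[0.3,0,0,0.003,0,0,0.008],[0.2,0,0,0.003,0,0,0.008],[0.1,0,0,0.003,0,0,0.008]]';python3 -m creep '[[0.1,0,0,0,0,0,0],[0.1,0,0,0,0,0,0],[0.1,0,0,0,0,0,0],[0.1,0,0,0,0,0,0]]';python3 go.py .5043 .0018 .0537 -79.6;python3 look.py pics/l10.png
```

```text
time_s: 13.8
tcp_pos: [0.5043, 0.0018, 0.0541]
ee_rot: [[0.18, -0.984, 0.001], [-0.984, -0.18, 0.0], [-0.0, -0.001, -1.0]]
wrist_force: [-1.0, 0.2, 3.2]
gripper_width: 0.408
time_s: 14.13
tcp_pos: [0.5043, 0.0018, 0.0541]
ee_rot: [[0.18, -0.984, 0.001], [-0.984, -0.18, 0.0], [-0.0, -0.001, -1.0]]
wrist_force: [-1.0, -0.8, 2.8]
gripper_width: 0.315
t 14.13 tcp [0.5043 0.0018 0.0541] psi -79.65 j1,j6 [18.7 -8.3] F [-1.  -0.8  2.8] M [ 0.1   0.21 -0.05] g 0.315
mm [-0.  -0.   0.4] dist 0.4 rot [-0.  0. -0.]
scaled [-0.     -0.0001  0.0014] [-0.0002  0.0001 -0.0003]
```

View pics/l10.png

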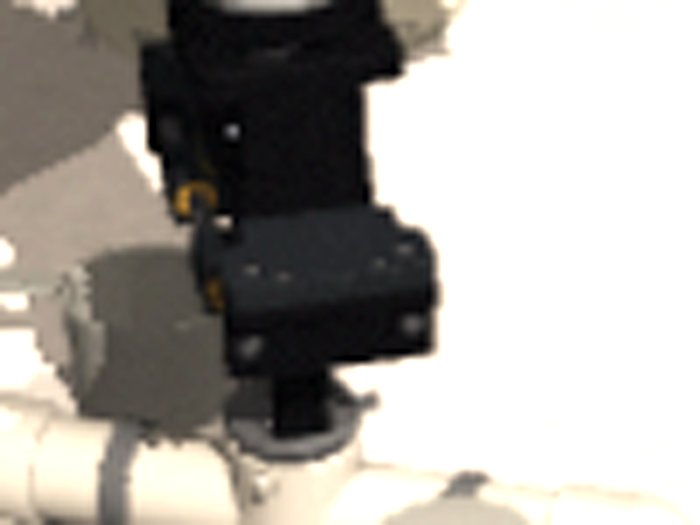

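Regripped (0.315). There is a light 3 N push on the tips, probably from resting on the flange. I'll turn about 113° more.

```bash
python3 -m creep '[[0.1,0,0,0.0003,0,0,0.039],[0.1,0,0,0.0006,0,0,0.078],[0.1,0,0,0.001,0,0,0.117],[0.1,0,0,0.0015,0,0,0.156],[0.1,0,0,0.0015,0,0,0.156]]';python3 go.py .5043 .0018 .0535 -108
```

```text
time_s: 14.6
tcp_pos: [0.5041, 0.0018, 0.0535]
ee_rot: [[-0.307, -0.952, 0.0], [-0.952, 0.307, 0.001], [-0.001, -0.0, -1.0]]
wrist_force: [-1.1, 0.1, 2.1]
gripper_width: 0.32
t 14.6 tcp [0.5041 0.0018 0.0535] psi -107.86 j1,j6 [ 18.7 -36.5] F [-1.1  0.1  2.1] M [ 0.16  0.2  -0.02] g 0.32
mm [-0.1 -0.2  0. ] dist 0.2 rot [-0.   0.   0.1]
scaled [-0.0002 -0.0005  0.0001] [-0.      0.0002  0.0008]
```

```bash
python3 -m creep '[[0.1,0,0,0.0004,0,0,0.039],[0.1,0,0,0.0008,0,0,0.078],[0.1,0,0,0.0012,0,0,0.117],[0.1,0,0,0.0018,0,0,0.156],[0.1,0,0,0.0018,0,0,0.156]]';python3 go.py .5043 .0018 .053 -136
```

```text
time_s: 15.02
tcp_pos: [0.504, 0.0019, 0.053]
ee_rot: [[-0.718, -0.696, 0.0], [-0.696, 0.718, 0.001], [-0.0, 0.0, -1.0]]
wrist_force: [-2.2, 1.1, 3.6]
gripper_width: 0.32
t 15.02 tcp [0.504  0.0019 0.053 ] psi -135.9 j1,j6 [ 18.7 -64.5] F [-2.2  1.1  3.6] M [0.26 0.16 0.01] g 0.32
mm [-0.1 -0.3 -0. ] dist 0.3 rot [0.  0.  0.1]
scaled [-0.0004 -0.0009 -0.0001] [0.0001 0.0001 0.0006]
```

```bash
python3 -m creep '[[0.1,0,0,0.0004,0,0,0.039],[0.1,0,0,0.0008,0,0,0.078],[0.1,0,0,0.0012,0,0,0.117],[0.1,0,0,0.0018,0,0,0.156],[0.1,0,0,0.0018,0,0,0.156]]';python3 go.py .5043 .0018 .0524 -164
```

```text
time_s: 15.43
tcp_pos: [0.504, 0.002, 0.0525]
ee_rot: [[-0.96, -0.279, -0.0], [-0.279, 0.96, 0.001], [-0.0, 0.001, -1.0]]
wrist_force: [-1.6, 2.2, 2.6]
gripper_width: 0.32
t 15.43 tcp [0.504  0.002  0.0525] psi -163.83 j1,j6 [ 18.7 -92.5] F [-1.6  2.2  2.6] M [ 0.32  0.19 -0.12] g 0.32
mm [-0.3 -0.3  0.1] dist 0.4 rot [0.  0.  0.2]
scaled [-0.0009 -0.0009  0.0002] [0.0002 0.0001 0.001 ]
```

```bash
python3 -m creep '[[0.1,0,0,0.0004,0,0,0.039],[0.1,0,0,0.0008,0,0,0.078],[0.1,0,0,0.0012,0,0,0.117],[0.1,0,0,0.0018,0,0,0.156],[0.1,0,0,0.0018,0,0,0.156]]';python3 go.py .5043 .0018 .0518 166.4;python3 look.py pics/l11.png
```

```text
time_s: 15.85
tcp_pos: [0.504, 0.0021, 0.0519]
ee_rot: [[-0.979, 0.202, 0.0], [0.202, 0.979, 0.001], [0.0, 0.001, -1.0]]
wrist_force: [-1.0, 2.0, 2.5]
gripper_width: 0.323
t 15.85 tcp [0.504  0.0021 0.0519] psi 168.33 j1,j6 [  18.7 -120.3] F [-1.   2.   2.5] M [ 0.38  0.13 -0.03] g 0.323
mm [-0.4 -0.3  0.1] dist 0.5 rot [ 0.  -0.   1.9]
scaled [-0.0014 -0.0009  0.0005] [ 0.0003 -0.0001  0.0107]
```

View pics/l11.png

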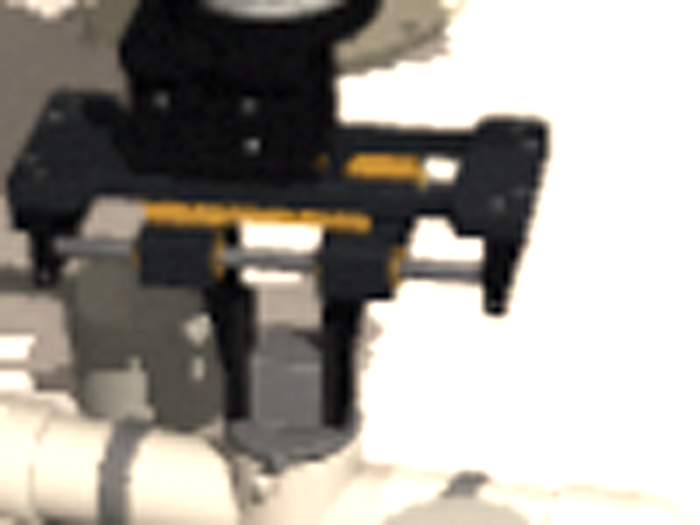

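```bash
python3 -m creep '[[0,0,0,0,0,0,0],[0,0,0,0,0,0,0],[0,0,0,0,0,0,0]]'; python3 - <<'E'
from fing import *
draw("pics/f9.png",0,0,.041,pz=.0655,pth=-11.6)
a=r.capture("top");cv2.imwrite("pics/topend.png",a);cv2.imwrite("pics/sceneend.png",r.capture("scene"))
E
python3 go.py .504 .002 .052 168
```

```text
time_s: 16.15
tcp_pos: [0.504, 0.0021, 0.0519]
ee_rot: [[-0.981, 0.196, 0.0], [0.196, 0.981, 0.001], [0.0, 0.001, -1.0]]
wrist_force: [-1.3, 1.5, 1.5]
gripper_width: 0.32
t 16.3 tcp [0.504  0.0022 0.052 ] psi 168.6 j1,j6 [  18.7 -120. ] F [-1.4  0.9  2.3] M [ 0.33  0.11 -0.02] g 0.319
mm [-0.1 -0.1 -0. ] dist 0.2 rot [ 0.1 -0.   0.6]
scaled [-0.0002 -0.0005 -0.0001] [ 0.0003 -0.      0.0033]
```

View pics/f9.png

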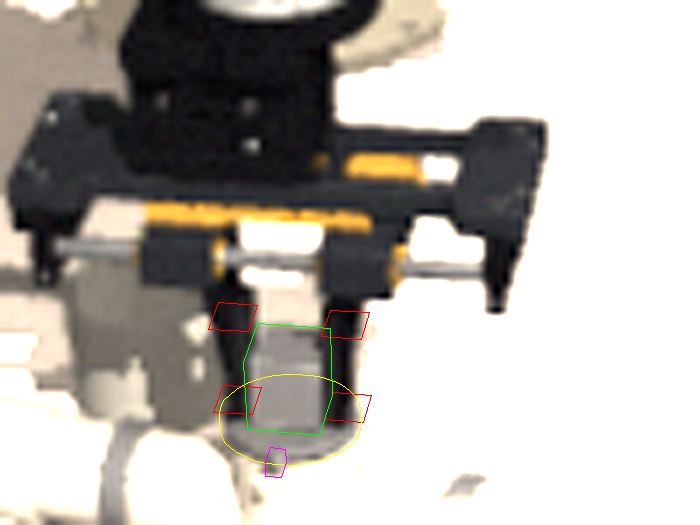

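View pics/topend.png

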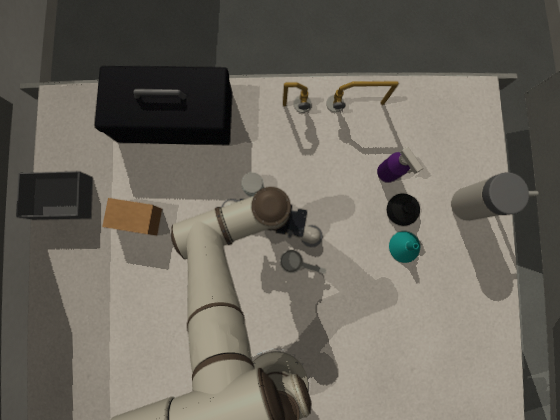

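The overlay matches one turn in: the flange is about 14 mm lower and the pointer is just short of the boss tab. The bystanders haven't moved in the top view. Handing in.

```bash
python3 - <<'E'
from station import r
s=r.sense();print(s["time_s"],s["gripper_width"],s["wrist_force"])
print(r.finish_job())
E
```

```text
16.3 0.3185416972576156 [-1.40715467  0.85210386  2.34443339]
the job is handed in; nothing more can be done
None
```

I've handed the job in at 16.3 s of the 67 s allowed. By my checks the plug is about one turn into its thread with the gripper still holding the square head; no verdict was reported.

**What I did**
- I gripped the square head and turned it back about 49°, to roughly −0.19 rad, then opened the gripper. The plug dropped about 6.7 mm in the picture, close to the 7 mm pitch.
- I regripped 7 mm lower and turned forward 251°. Because the last joint was running out of range, I opened the gripper, turned it back 90° and regripped. The plug's pointer did not move during this.
- I then turned a further 112°. That is about 363° forward of the drop, or roughly 6.15 rad.

**Last checks**
- **Grip:** the opening was 0.32, or 28 mm, which is the width of the head, with the fingers commanded fully shut. I could not measure the grip force itself.
- **Depth and angle:** an overlay of the flange at about −14 mm and the pointer just short of the boss tab matched the picture. The turn angle relies on a pipe direction that is good to a few degrees.
- **Forces:** the readings stayed under about 7 N at the wrist.
- **Bystanders:** by eye they look unmoved in the top view. The robot arm partly covers that area.

**One disagreement:** from the first picture on, the gripper appeared about 40 mm higher than its reported height, although both cameras agreed with the fixed objects. I set the grasp heights from the pictures, and the 28 mm closing and low forces confirmed that choice. I did not find the cause.

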